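# Shut the drying-box drawer and hold its sprung vent lid at the red pointer

## Robot

A 7-joint arm with a two-finger parallel gripper is mounted at the origin on a cart in front of the work surface, level with it; the furniture and walls round the work are solid. World frame = base frame: x ahead of the robot, y to its left, z up, the work surface at z = 0. Lengths are in m, angles in rad, forces in N, time in s.
With the tool pointing down it reaches from about 0.425 to 1.025 m from the base axis. Payload 9.4 kg.
Tool frame: the origin (TCP) lies at the very end of the fingers, on their centre line; the grasp point (between the pads) lies grip_point_offset behind it (grip_point_offset is the distance from the TCP to the grasp point, in m); z points along the fingers, y is the line along which they close (so a half turn about z gives the same grasp; the last joint's range is limited). The gripper opens to 93 mm and grips with 3 to 60 N. Pads are 15 mm wide; open, the fingers measure 128 mm over their backs; the gripper's body (75 mm by 188 mm) begins 65 mm behind the grasp point.
Start: joints at [1.26, 0.599, -0.003, 1.599, 0.002, 0.943, -0.08], TCP at [0.168, -0.705, 0.191] pointing down, gripper open.
Joint ranges: [-2.57, 2.57], [-0.35, 1.97], [-1.29, 1.29], [0.11, 2.56], [-1.05, 4.19], [0.11, 1.86], [-2.63, 2.63]. Speed limits (rad/s): [2.22, 2.22, 3.01, 3.01, 3.14, 3.14, 3.14].

## Interface

Orientations are given as a 3x3 rotation matrix whose columns are the frame's x, y, z axes.
In Python, from cell import observe, read_camera, close_job, grip_point_offset gives the robot as it stands.
- The arm moves only by the tool move_arm, never from a script. Its argument "deltas" is a list of rows, each an object of numbers: "dx", "dy", "dz": the shift along the tool's x, y, z normalised to -1 to 1, where 1 is 750 mm; "turn": the turn about the tool's z normalised to -1 to 1, where 1 is 60 degrees. A call has 1 to 20 rows; each row shifts and turns the commanded pose from where the row before left it, along the tool's axes as they then stand; what a row does not reach is not made up. A row lasts 1/10 s, in which the tool goes at most 50 mm and 8.59 degrees, less where a joint would pass 70% of its speed; a pose out of reach is approached as far as the arm can. A call with a number of a shift or a turn outside -1 to 1 is refused whole. A call with a gripper value outside its range is refused whole. "claw" is the closure, from -1 (fully open) to 1 (shut), so that 0 is half open, set as the call begins (left out, the last holds). The fingers move at their own pace and stop on an object; the grip force is fixed at half the most. Time passes only in rows, so rows that do not move let the fingers close. It gives the time, the measured TCP pose, the force, the opening and the grip force at its end, in the units of the state.
- observe(): the state, without advancing time (a new reading comes with each control period).
- read_camera(name): name is "scene" or "top" or "wrist"; returns a dict with "frame" (400x640x3 uint8, blue, green, red), "depth" (400x640 float32, m along the optical axis (not along the pixel's ray), 0 where there is no reading), "fx", "fy", "cx", "cy" (pixels), "R" (3x3) and "t" (3): a world point X has camera coordinates R X + t; the wrist camera has in their place "hand_eye" (4x4, takes a point from camera to tool coordinates, whose origin is the TCP and whose axes are the flange's). Camera axes: x right, y down, z forward; pixel columns grow to the right and rows downward; lengths in m; the calibration is good to about 2 mm. The wrist camera is an equidistant fisheye: a pixel r from the principal point sees the ray r / f radians off the axis. A picture is of the moment at which its call begins: read the wrist's pose just before it.
- close_job(): hands the job in; it is judged then, once.
The state is a dict: "t": time; "joint_positions": joint angles; "qd": joint speeds; "tau": joint torques, N m; "tool_pos": TCP position; "tool_rot": TCP orientation; "ft_force": force on the tool from outside, world axes, zero at the start; "wrist_torque": the same for the moment, N m; "finger_gap": opening from 0.0 (shut) to 1.0 (fully open); "gripper_force": force on a finger pad.
Only numpy, scipy, OpenCV 4.12 (cv2) and the standard library are available. Lean on these libraries where they do the work, as an engineer would, in place of code of your own. Each camera call takes 0.05 s, during which the arm holds its last target. There are 200 camera calls.

## Task

Close up the loaded paint-drying box: push its drawer fully home first, and only then lift the sprung vent lid by the black bar on top of it until the lid lies in line with the red pointer arm at its side. The lid springs shut by itself, so finish still holding it by the bar, steady at the pointer. Leave the red pointer and the jars and spray can round the box where they are.

Things in the scene. Friction and masses are not known exactly. Their poses are not given: they have to be found in the camera images.
- drying_box: White drying box, fixed to the bench. Origin at the centre of its underside; x from front to back (away from the robot at zero yaw), y left, z up. 160 mm deep, 310 mm wide. Left part (y from -15 to +155 mm): chamber 75 mm high, closed on top by the vent lid. Right part (y from -155 to -15 mm): drawer bay 58 mm high with the drawer in its front.
- drawer (a joint): How far the drawer is out, m; 0 = fully shut, grows as it comes out toward the box's front (-x of the box). Slides with about 1.5 N of friction and stays where it is left. It carries a fixed tray of painted parts.
- drawer_front (a point): Centre of the drawer's flat white front face; axes as the box's, the outward normal is -x. The face is 136 mm wide (y) and 46 mm high, from 8 to 54 mm above the bench; no handle stands out from it. Shut, the face lies 8 mm ahead of the bay.
- vent_lid (a joint): Angle of the white vent lid, rad; 0 = shut (level), grows as the front edge rises; stop at 1.2. It turns about the line through lid_hinge along the box's y axis. Lid 158 mm long, 168 wide, 7 thick. A spring and its weight pull it shut: 5 N upward at the bar lift it off, 14 N upward (8 N square to the lever) hold it at 0.7 rad; the round bar may turn in the grip.
- lid_hinge (a point): Point on the hinge line of the lid at the middle of its width, at the back of the chamber, 79 mm above the bench; axes as the box's.
- lid_bar: Round black bar on the lid, 12 mm thick, 76 mm long along the box's y between two posts. Origin at its middle, the place to grip. In the lid's frame (origin lid_hinge, x backward along the lid, z normal to it) it lies at x = -135, z = +35 mm; its axis is 31 mm above the lid's top face, and the lid reaches 21 mm beyond it at the front. Axes turn with the lid; the box's when shut.
- pointer (a joint): Angle of the red pointer arm, rad, on the same hinge line and counted the same way as the lid's: the lid is in line with the pointer when both joints read the same. Starts between 0.35 and 0.7.
- pointer_tip (a point): Tip of the red pointer arm (arm 9 mm wide, 4 mm thick, beside the left edge of the lid in front of a metal quadrant); 141 mm from the hinge line, 98 mm to the left of the lid's middle. Its x axis lies along the arm, toward the hinge.
- jar: Jar of yellow paint with a green lid, 55 mm across, 62 mm high; origin at the centre of its underside. Loose, left of the box; leave alone.
- spray: Grey spray can, 53 mm across, 168 mm high; origin at the centre of its underside. Loose, right of the front of the box; leave alone.
- brown_jar: Little jar of brown paint with a black lid, 44 mm across, 46 mm high; origin at the centre of its underside. Loose, in front of the chamber; leave alone.

How it is judged:
By the outcome, as a careful person would: the job done as asked, in the order asked, and still so for the second after the job is handed in, while the arm keeps its last pose, push and grip.
It also fails if it takes over 48 s, if anything falls off the work surface, if the arm or the gripper's body presses on something with over 40 N, if the wrist force passes 120 N, or if a joint passes its speed limit or range.

## Working session

There is one attempt and no reset: what is moved stays moved. The work goes in short steps, Python scripts to look and compute and a tool call to move; the robot and the scene stay as the last step left them, time stands still between calls to the robot, and variables do not carry over. Pictures are saved under pics/ and viewed, at most 10 in all, crops included, and the job is handed in when it is done.

Besides the shell and the picture viewer there is one more tool, called after "Emit:" by a JSON object that holds its "name" and its "arguments". move_arm: Moves the arm, as the interface text tells. Scaled input: -1 to 1 covers 750 mm each way for a shift and 60 degrees each way for a turn. Its arguments: {"type":"object","properties":{"deltas":{"type":"array"},"claw":{"type":"number"}},"required":["deltas"]}

```bash
mkdir -p pics; python3 - <<'E'
from cell import *
import cv2,numpy as np,pickle
s=observe();print(s['t'],s['tool_pos'],np.round(s['tool_rot'],3).tolist(),s['ft_force'],s['finger_gap'],grip_point_offset)
d={}
for n in('scene','top'):
    c=read_camera(n);d[n]=c;cv2.imwrite(f'pics/{n}0.png',c['frame']);print(n,c['fx'],c['fy'],c['cx'],c['cy'],np.round(c['R'],3).tolist(),c['t'])
pickle.dump(d,open('d0.pkl','wb'))
E
```

```text
0.0 [ 0.16781297 -0.70477634  0.19005014] [[0.973, 0.232, -0.001], [0.232, -0.973, 0.001], [-0.0, -0.002, -1.0]] [-0.22999247  0.67901585 -0.03079823] 1.0016436369886974 0.0188
scene 492.989079344362 492.989079344362 320.5332407429954 191.68807433756237 [[-0.879, -0.476, 0.017], [-0.292, 0.508, -0.81], [0.377, -0.717, -0.586]] [0.44914106 0.30532472 0.81939857]
top 426.355132834986 426.355132834986 318.57835495067604 192.37243337288356 [[-0.002, -1.0, -0.024], [-0.989, 0.006, -0.15], [0.15, 0.023, -0.988]] [-0.12388574  0.56856454  1.08335476]
```

View pics/scene0.png

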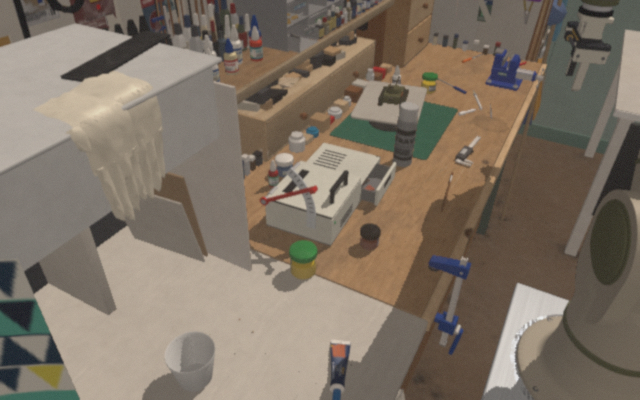

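View pics/top0.png

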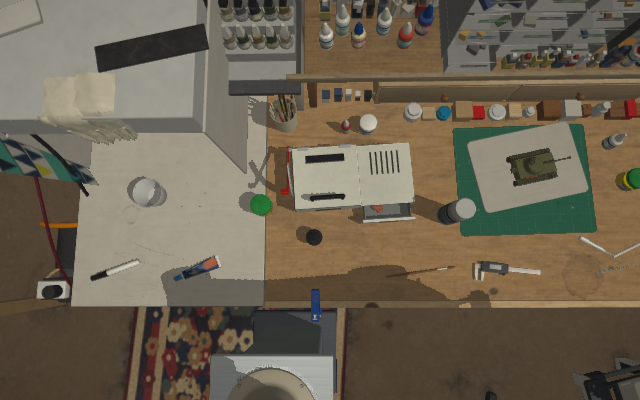

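```bash
cat > h.py <<'E'
import numpy as np,cv2
def cloud(c):
    v,u=np.mgrid[:400,:640];d=c['depth'];P=np.stack([(u-c['cx'])/c['fx']*d,(v-c['cy'])/c['fy']*d,d],-1)
    return (P-c['t'])@np.asarray(c['R'])
def onz(c,u,v,z):
    R=np.asarray(c['R']);o=-R.T@c['t'];r=R.T@np.array([(u-c['cx'])/c['fx'],(v-c['cy'])/c['fy'],1]);return o+r*(z-o[2])/r[2]
E
python3 - <<'E'
import pickle,cv2,numpy as np
from h import *
d=pickle.load(open('d0.pkl','rb'))
t,s=d['top'],d['scene']
a=cv2.resize(t['frame'][135:255,240:480],None,fx=3.33,fy=3.33,interpolation=cv2.INTER_CUBIC)[:400,:800]
cv2.imwrite('pics/topc.png',a)
cv2.imwrite('pics/scenec.png',cv2.resize(s['frame'][135:285,245:425],None,fx=4,fy=4,interpolation=cv2.INTER_CUBIC))
P=cloud(t)
for n,(u,v) in dict(lid=(325,175),bay=(385,170),drawerfront=(388,219),drawerin=(385,210),barmid=(324,196),brown=(314,237),spray=(463,209),jar=(260,205),bench=(350,240)).items(): print(n,P[v,u].round(4))
hsv=cv2.cvtColor(t['frame'],cv2.COLOR_BGR2HSV)
Z=P[...,2]
v,u=np.mgrid[:400,:640]
roi=(u>280)&(u<425)&(v>135)&(v<225)&(t['depth']>0)
for nm,z0,z1 in(('bay',.05,.066),('lid',.070,.095)):
    m=roi&(Z>z0)&(Z<z1)&(hsv[...,1]<60)&(hsv[...,2]>120)
    cnt=max(cv2.findContours(m.astype(np.uint8),0,2)[0],key=cv2.contourArea)
    mm=cv2.drawContours(np.zeros((400,640),np.uint8),[cnt],-1,1,-1)>0
    pts=P[mm&m][:,:2].astype(np.float32);r=cv2.minAreaRect(pts);print(nm,len(pts),r,np.median(Z[mm&m]),cv2.boxPoints(r).round(4).tolist())
E
```

```text
lid [ 0.6069 -0.1437  0.0809]
bay [ 0.6235 -0.3002  0.0582]
drawerfront [ 0.496  -0.3055  0.0509]
drawerin [ 0.5241 -0.3042  0.0076]
barmid [ 0.5474 -0.1413  0.1179]
brown [ 0.4506 -0.1143  0.0473]
spray [ 0.5082 -0.4624  0.167 ]
jar [0.533  0.0252 0.0599]
bench [ 0.4446 -0.2096 -0.0038]
bay 2907 ((0.61492520570755, -0.3001353144645691), (0.16037705540657043, 0.13861039280891418), 3.456275463104248) 0.05706906350434442 [[0.5307000279426575, -0.23579999804496765], [0.5390999913215637, -0.374099999666214], [0.6991000175476074, -0.3644999861717224], [0.6908000111579895, -0.22609999775886536]]
lid 3393 ((0.6047174334526062, -0.14290910959243774), (0.15993733704090118, 0.17384333908557892), 3.7777204513549805) 0.08140552389630365 [[0.5192000269889832, -0.061400000005960464], [0.5306000113487244, -0.23489999771118164], [0.6901999711990356, -0.22439999878406525], [0.6787999868392944, -0.05090000107884407]]
```

View pics/topc.png

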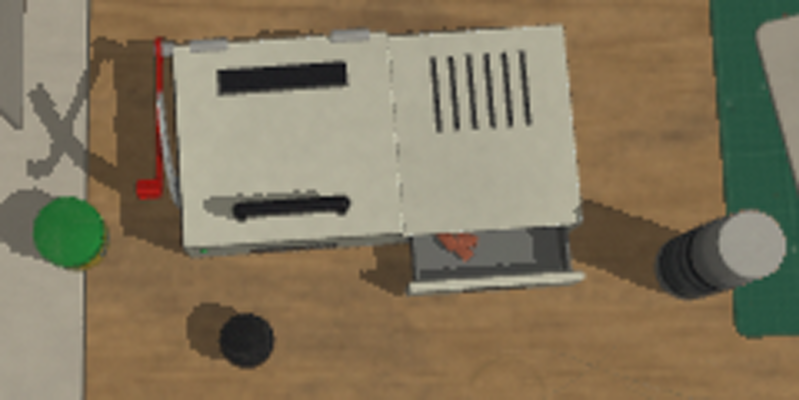

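View pics/scenec.png

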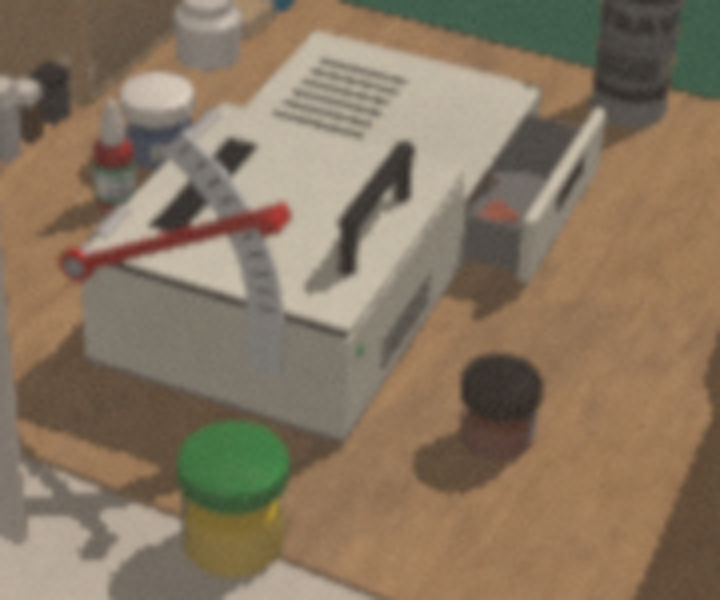

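The crops show the lid, still shut, with its bar near (290,207) in the top crop. The drawer is out, with its front edge near (495,283), and the red arm is raised at the left with its knob near (148,188). Next I'll measure the pointer angle, bar and drawer.

```bash
cat >> h.py <<'E'
YAW=np.deg2rad(3.6);BX=np.array([np.cos(YAW),np.sin(YAW),0]);BY=np.array([-BX[1],BX[0],0]);O=np.array([.6097,-.2153,0])
M=np.stack([BX,BY,[0,0,1]])
def box(p): return (np.asarray(p)-O)@M.T
def world(b): return O+np.asarray(b)@M
E
python3 - <<'E'
import pickle,cv2,numpy as np
from h import *
d=pickle.load(open('d0.pkl','rb'))
for n in('top','scene'):
    c=d[n];B=box(cloud(c));h=cv2.cvtColor(c['frame'],cv2.COLOR_BGR2HSV)
    ok=(c['depth']>0)
    red=((h[...,0]<8)|(h[...,0]>172))&(h[...,1]>140)&(h[...,2]>60)
    m=red&ok&(np.abs(B[...,0])<.12)&(B[...,1]>.14)&(B[...,1]<.2)&(B[...,2]>.05)
    p=B[m];print(n,'red',len(p),p.min(0).round(4),p.max(0).round(4))
    for w in (0.14,):
        q=p[(p[:,0]<.06)];vx,vz,x0,z0=cv2.fitLine(q[:,[0,2]].astype(np.float32),cv2.DIST_HUBER,0,.01,.01).ravel()
        print(' line angle',np.arctan2(-vz*np.sign(vx),abs(vx)),'z at x=.0785',z0+vz/vx*(.0785-x0),'tip ang',[np.arctan2(a[2]-.079,.0785-a[0]).round(3) for a in p[np.argsort(p[:,0])[:5]]])
    m=ok&(h[...,2]<60)&(B[...,2]>.105)&(B[...,2]<.135)&(np.abs(B[...,0]+.06)<.04)&(np.abs(B[...,1]-.07)<.06)
    p=B[m];print(' bar',len(p),np.median(p,0).round(4),p.min(0).round(4),p.max(0).round(4))
    m=ok&(B[...,0]<-.1)&(B[...,0]>-.16)&(B[...,1]<-.03)&(B[...,1]>-.15)&(B[...,2]>.045)&(B[...,2]<.07)
    p=B[m];print(' drawertop',len(p),np.median(p,0).round(4),p.min(0).round(4),p.max(0).round(4))
E
```

```text
top red 100 [-0.0518  0.1623  0.0844] [0.0838 0.1796 0.16  ]
 line angle 0.5468355 z at x=.0785 0.07988072 tip ang [np.float64(0.523), np.float64(0.518), np.float64(0.505), np.float64(0.515), np.float64(0.508)]
 bar 137 [-0.0591  0.0707  0.1178] [-0.0653  0.0287  0.1115] [-0.0538  0.1124  0.1228]
 drawertop 157 [-0.1201 -0.0873  0.0527] [-0.1243 -0.1496  0.0451] [-0.1155 -0.0304  0.0587]
scene red 109 [-0.0491  0.1623  0.0788] [0.0826 0.1821 0.1612]
 line angle 0.55634236 z at x=.0785 0.07919653 tip ang [np.float64(0.541), np.float64(0.544), np.float64(0.541), np.float64(0.545), np.float64(0.564)]
 bar 18 [-0.0612  0.1031  0.1165] [-0.0639  0.0449  0.1093] [-0.0575  0.1148  0.1196]
 drawertop 128 [-0.1196 -0.0881  0.0542] [-0.1223 -0.1496  0.0454] [-0.1134 -0.0302  0.0588]
```

Emit:
{"name": "move_arm", "arguments": {"deltas": [{"turn": -0.12}, {"turn": -0.12}, {"turn": -0.12}, {"turn": -0.12}, {"turn": -0.12}, {"turn": -0.12}, {"turn": -0.12}, {"turn": -0.12}, {"turn": -0.12}, {"turn": -0.12}, {"turn": -0.136}, {}, {}], "claw": 1}}

```text
schema error: expected keys dx, dy, dz, turn
```

Emit:
{"name": "move_arm", "arguments": {"deltas": [{"dx": 0.033, "dy": 0.025}, {"dx": 0.033, "dy": 0.025}, {"dx": 0.033, "dy": 0.025}, {"dx": 0.033, "dy": 0.025}, {"dx": 0.033, "dy": 0.025}, {"dx": 0.033, "dy": 0.025}, {"dx": 0.033, "dy": 0.025}, {"dx": 0.033, "dy": 0.025}, {"dx": 0.033, "dy": 0.025}, {"dx": 0.033, "dy": 0.025}, {"dx": 0.033, "dy": 0.025}, {"dx": 0.033, "dy": 0.025}, {"dx": 0.033, "dy": 0.025}, {"dx": 0.033, "dy": 0.025}, {"dx": 0.033, "dy": 0.025}, {}, {}]}}

```text
schema error: expected keys dx, dy, dz, turn
```

```bash
cat > st.py <<'E'
from cell import *
from h import *
s=observe();R=s['tool_rot'];print(s['t'],'box',box(s['tool_pos']).round(4),'yaw_y',np.rad2deg(np.arctan2(R[1][0+1],R[0][1])).round(2),'tilt',np.round(R[2],3),s['ft_force'],s['finger_gap'],s['gripper_force'],np.round(s['joint_positions'],2))
E
python3 st.py
```

```text
0.1 box [-0.4718 -0.4608  0.1901] yaw_y -76.6 tilt [-0.    -0.001 -1.   ] [-0.19641168  1.2786908   0.59516443] 1.0002145044310002 0.0 [ 1.26  0.6  -0.    1.6   0.    0.94 -0.08]
```

All four keys are required in every row.

Emit:
{"name": "move_arm", "arguments": {"deltas": [{"dx": 0, "dy": 0, "dz": 0, "turn": -0.12}, {"dx": 0, "dy": 0, "dz": 0, "turn": -0.12}, {"dx": 0, "dy": 0, "dz": 0, "turn": -0.12}, {"dx": 0, "dy": 0, "dz": 0, "turn": -0.12}, {"dx": 0, "dy": 0, "dz": 0, "turn": -0.12}, {"dx": 0, "dy": 0, "dz": 0, "turn": -0.12}, {"dx": 0, "dy": 0, "dz": 0, "turn": -0.12}, {"dx": 0, "dy": 0, "dz": 0, "turn": -0.12}, {"dx": 0, "dy": 0, "dz": 0, "turn": -0.12}, {"dx": 0, "dy": 0, "dz": 0, "turn": -0.12}, {"dx": 0, "dy": 0, "dz": 0, "turn": -0.136}, {"dx": 0, "dy": 0, "dz": 0, "turn": 0}, {"dx": 0, "dy": 0, "dz": 0, "turn": 0}], "claw": 1}}

```text
t: 1.4
tool_pos: [0.1677, -0.7052, 0.1905]
tool_rot: [[-0.058, 0.998, 0.0], [0.998, 0.058, 0.001], [0.001, 0.0, -1.0]]
ft_force: [1.0, -0.5, -0.4]
finger_gap: 0.001
gripper_force: 0.0
```

```bash
python3 st.py
```

```text
1.4 box [-0.4719 -0.4611  0.1905] yaw_y 3.31 tilt [ 0.001  0.    -1.   ] [ 0.98736198 -0.52225372 -0.40973075] 0.0014316973586392077 0.0 [ 1.49  0.63 -0.38  1.58  0.27  0.99  1.08]
```

Emit:
{"name": "move_arm", "arguments": {"deltas": [{"dx": 0.0334, "dy": 0.025, "dz": 0, "turn": 0}, {"dx": 0.0334, "dy": 0.025, "dz": 0, "turn": 0}, {"dx": 0.0334, "dy": 0.025, "dz": 0, "turn": 0}, {"dx": 0.0334, "dy": 0.025, "dz": 0, "turn": 0}, {"dx": 0.0334, "dy": 0.025, "dz": 0, "turn": 0}, {"dx": 0.0334, "dy": 0.025, "dz": 0, "turn": 0}, {"dx": 0.0334, "dy": 0.025, "dz": 0, "turn": 0}, {"dx": 0.0334, "dy": 0.025, "dz": 0, "turn": 0}, {"dx": 0.0334, "dy": 0.025, "dz": 0, "turn": 0}, {"dx": 0.0334, "dy": 0.025, "dz": 0, "turn": 0}, {"dx": 0.0334, "dy": 0.025, "dz": 0, "turn": 0}, {"dx": 0.0334, "dy": 0.025, "dz": 0, "turn": 0}, {"dx": 0.0334, "dy": 0.025, "dz": 0, "turn": 0}, {"dx": 0.0334, "dy": 0.025, "dz": 0, "turn": 0}, {"dx": 0.0334, "dy": 0.025, "dz": 0, "turn": 0}, {"dx": 0, "dy": 0, "dz": 0, "turn": 0}, {"dx": 0, "dy": 0, "dz": 0, "turn": 0}]}}

```text
t: 3.1
tool_pos: [0.4256, -0.3125, 0.191]
tool_rot: [[-0.061, 0.998, -0.0], [0.998, 0.061, -0.0], [-0.0, -0.0, -1.0]]
ft_force: [0.2, 0.9, 0.1]
finger_gap: 0.006
gripper_force: 0.0
```

```bash
python3 st.py
```

```text
3.1 box [-0.1898 -0.0854  0.191 ] yaw_y 3.51 tilt [-0. -0. -1.] [0.24862192 0.90169926 0.08847221] 0.005993713136330071 0.0 [ 0.86  0.4  -0.45  2.03  0.24  0.77  0.32]
```

Emit:
{"name": "move_arm", "arguments": {"deltas": [{"dx": 0, "dy": 0, "dz": 0.0367, "turn": 0}, {"dx": 0, "dy": 0, "dz": 0.0367, "turn": 0}, {"dx": 0, "dy": 0, "dz": 0.0367, "turn": 0}, {"dx": 0, "dy": 0, "dz": 0.0367, "turn": 0}, {"dx": 0, "dy": 0, "dz": 0.0367, "turn": 0}, {"dx": 0, "dy": 0, "dz": 0.0367, "turn": 0}, {"dx": 0, "dy": 0.0133, "dz": 0, "turn": 0}, {"dx": 0, "dy": 0.0133, "dz": 0, "turn": 0}, {"dx": 0, "dy": 0.0133, "dz": 0, "turn": 0}, {"dx": 0, "dy": 0.0133, "dz": 0, "turn": 0}, {"dx": 0, "dy": 0.0067, "dz": 0, "turn": 0}, {"dx": 0, "dy": 0.0067, "dz": 0, "turn": 0}, {"dx": 0, "dy": 0.0067, "dz": 0, "turn": 0}, {"dx": 0, "dy": 0.0067, "dz": 0, "turn": 0}, {"dx": 0, "dy": 0, "dz": 0, "turn": 0}]}}

```text
t: 4.6
tool_pos: [0.486, -0.309, 0.0258]
tool_rot: [[-0.062, 0.998, 0.0], [0.998, 0.062, -0.0], [-0.0, 0.0, -1.0]]
ft_force: [-0.3, -0.2, 0.1]
finger_gap: 0.006
gripper_force: 0.0
```

```bash
python3 st.py
```

```text
4.6 box [-0.1294 -0.0857  0.0258] yaw_y 3.58 tilt [-0.  0. -1.] [-0.28010931 -0.15913314  0.13732953] 0.006236165397181659 0.0 [ 0.67  0.67 -0.3   2.06  0.42  0.47  0.12]
```

Emit:
{"name": "move_arm", "arguments": {"deltas": [{"dx": 0, "dy": 0.004, "dz": 0, "turn": 0}, {"dx": 0, "dy": 0.004, "dz": 0, "turn": 0}, {"dx": 0, "dy": 0.004, "dz": 0, "turn": 0}, {"dx": 0, "dy": 0.004, "dz": 0, "turn": 0}, {"dx": 0, "dy": 0.004, "dz": 0, "turn": 0}, {"dx": 0, "dy": 0.004, "dz": 0, "turn": 0}, {"dx": 0, "dy": 0.004, "dz": 0, "turn": 0}]}}

```text
t: 5.3
tool_pos: [0.5064, -0.3078, 0.0257]
tool_rot: [[-0.062, 0.998, -0.0], [0.998, 0.062, -0.0], [-0.0, -0.0, -1.0]]
ft_force: [-1.6, -1.2, -0.1]
finger_gap: 0.004
gripper_force: 0.6
```

```bash
python3 st.py; python3 - <<'E'
from cell import *
from h import *
c=read_camera('top');cv2.imwrite('pics/t2.png',cv2.resize(c['frame'][135:255,240:480],None,fx=3.33,fy=3.33))
c=read_camera('scene');B=box(cloud(c));b=B
m=(c['depth']>0)&(B[...,0]<-.08)&(B[...,0]>-.16)&(((B[...,1]<-.03)&(B[...,1]>-.06)))&(B[...,2]>.045)&(B[...,2]<.06)
p=B[m];print(len(p),np.median(p,0),p.min(0),p.max(0))
E
```

```text
5.3 box [-0.1089 -0.0858  0.0257] yaw_y 3.55 tilt [-0. -0. -1.] [-1.62917636 -1.22442501 -0.14113266] 0.003628242176309184 0.613687802106142 [ 0.66  0.68 -0.31  2.02  0.41  0.5   0.12]
33 [-0.10070512 -0.04557367  0.05470956] [-0.10325425 -0.05941467  0.04584852] [-0.09568676 -0.03128741  0.05731651]
```

View pics/t2.png

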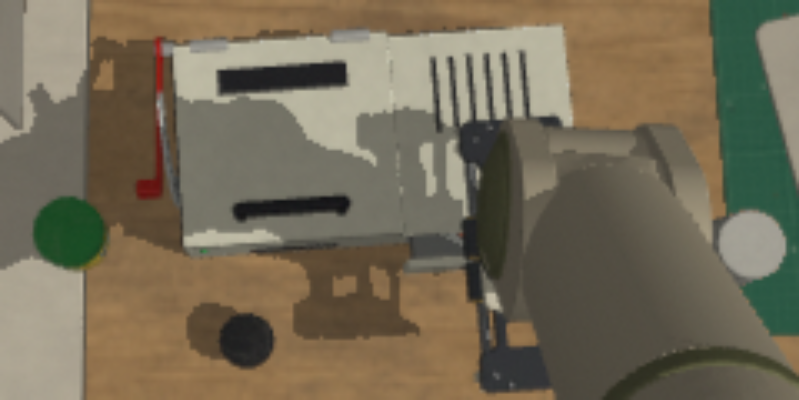

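The picture shows the fingers pushing the drawer, whose front is now near (435,260). The spray can is still standing at (752,243). I'll keep pushing.

Emit:
{"name": "move_arm", "arguments": {"deltas": [{"dx": 0, "dy": 0.003, "dz": 0, "turn": 0}, {"dx": 0, "dy": 0.003, "dz": 0, "turn": 0}, {"dx": 0, "dy": 0.003, "dz": 0, "turn": 0}, {"dx": 0, "dy": 0.003, "dz": 0, "turn": 0}, {"dx": 0, "dy": 0.003, "dz": 0, "turn": 0}, {"dx": 0, "dy": 0.003, "dz": 0, "turn": 0}]}}

```text
t: 6.0
tool_pos: [0.5199, -0.3069, 0.0258]
tool_rot: [[-0.062, 0.998, -0.0], [0.998, 0.062, -0.0], [-0.0, -0.0, -1.0]]
ft_force: [-1.6, 0.2, 0.7]
finger_gap: 0.005
gripper_force: 0.7
```

Emit:
{"name": "move_arm", "arguments": {"deltas": [{"dx": 0, "dy": 0.002, "dz": 0, "turn": 0}, {"dx": 0, "dy": 0.002, "dz": 0, "turn": 0}, {"dx": 0, "dy": 0, "dz": 0, "turn": 0}]}}

```text
t: 6.3
tool_pos: [0.523, -0.3067, 0.0258]
tool_rot: [[-0.062, 0.998, 0.0], [0.998, 0.062, -0.0], [-0.0, 0.0, -1.0]]
ft_force: [-0.9, 1.0, 0.1]
finger_gap: 0.006
gripper_force: 0.3
```

Emit:
{"name": "move_arm", "arguments": {"deltas": [{"dx": 0, "dy": 0.002, "dz": 0, "turn": 0}, {"dx": 0, "dy": 0.002, "dz": 0, "turn": 0}]}}

```text
t: 6.5
tool_pos: [0.5241, -0.3067, 0.0256]
tool_rot: [[-0.062, 0.998, -0.003], [0.998, 0.062, 0.0], [0.0, -0.003, -1.0]]
ft_force: [-7.5, -0.7, 4.9]
finger_gap: 0.003
gripper_force: 4.4
```

```bash
python3 st.py; python3 - <<'E'
from cell import *
from h import *
c=read_camera('scene');B=box(cloud(c));b=B
m=(c['depth']>0)&(B[...,0]<-.08)&(B[...,0]>-.16)&(((B[...,1]<-.03)&(B[...,1]>-.06)))&(B[...,2]>.03)&(B[...,2]<.06)
p=B[m];print(len(p),np.median(p,0),p.min(0),p.max(0))
E
```

```text
6.5 box [-0.0912 -0.0858  0.0256] yaw_y 3.53 tilt [ 0.    -0.003 -1.   ] [-7.46494269 -0.67467692  4.91666549] 0.003445715607770042 4.389156997203827 [ 0.64  0.69 -0.31  1.98  0.4   0.53  0.11]
51 [-0.08532003 -0.04569033  0.05066953] [-0.08673686 -0.05984203  0.03031384] [-0.08033314 -0.03072041  0.05786102]
```

Emit:
{"name": "move_arm", "arguments": {"deltas": [{"dx": 0, "dy": 0.001, "dz": 0, "turn": 0}, {"dx": 0, "dy": 0, "dz": 0, "turn": 0}, {"dx": 0, "dy": 0, "dz": 0, "turn": 0}]}}

```text
t: 6.85
tool_pos: [0.524, -0.3067, 0.0255]
tool_rot: [[-0.061, 0.998, -0.004], [0.998, 0.061, 0.0], [0.0, -0.004, -1.0]]
ft_force: [-7.3, -0.3, 4.1]
finger_gap: 0.005
gripper_force: 4.1
```

Emit:
{"name": "move_arm", "arguments": {"deltas": [{"dx": 0, "dy": -0.02, "dz": 0, "turn": 0}, {"dx": 0, "dy": -0.02, "dz": 0, "turn": 0}, {"dx": 0, "dy": 0, "dz": -0.0378, "turn": 0}, {"dx": 0, "dy": 0, "dz": -0.0378, "turn": 0}, {"dx": 0, "dy": 0, "dz": -0.0378, "turn": 0}, {"dx": 0, "dy": 0, "dz": -0.0378, "turn": 0}, {"dx": 0, "dy": 0, "dz": -0.0378, "turn": 0}, {"dx": 0, "dy": 0, "dz": -0.0378, "turn": 0}, {"dx": 0.0346, "dy": 0.0142, "dz": 0, "turn": 0}, {"dx": 0.0346, "dy": 0.0142, "dz": 0, "turn": 0}, {"dx": 0.0346, "dy": 0.0142, "dz": 0, "turn": 0}, {"dx": 0.0346, "dy": 0.0142, "dz": 0, "turn": 0}, {"dx": 0.0346, "dy": 0.0142, "dz": 0, "turn": 0}, {"dx": 0.0346, "dy": 0.0142, "dz": 0, "turn": 0}, {"dx": 0, "dy": 0, "dz": 0, "turn": 0}, {"dx": 0, "dy": 0, "dz": 0, "turn": 0}]}}

```text
t: 8.45
tool_pos: [0.5501, -0.1491, 0.1958]
tool_rot: [[-0.063, 0.998, 0.0], [0.998, 0.063, -0.001], [-0.001, 0.0, -1.0]]
ft_force: [-0.7, 0.1, 0.1]
finger_gap: 0.007
gripper_force: 0.0
```

Emit:
{"name": "move_arm", "arguments": {"deltas": [{"dx": 0, "dy": 0, "dz": 0, "turn": 0}, {"dx": 0, "dy": 0, "dz": 0, "turn": 0}, {"dx": 0, "dy": 0, "dz": 0, "turn": 0}, {"dx": 0, "dy": 0, "dz": 0, "turn": 0}, {"dx": 0, "dy": 0, "dz": 0, "turn": 0}, {"dx": 0, "dy": 0, "dz": 0, "turn": 0}], "claw": -1}}

```text
t: 9.05
tool_pos: [0.5505, -0.1492, 0.1958]
tool_rot: [[-0.062, 0.998, -0.0], [0.998, 0.062, -0.0], [-0.0, -0.0, -1.0]]
ft_force: [0.3, 0.4, 0.2]
finger_gap: 0.471
gripper_force: 0.0
```

```bash
python3 st.py; python3 - <<'E'
from cell import *
from h import *
c=read_camera('wrist');cv2.imwrite('pics/w1.png',c['frame'])
c=read_camera('scene');B=box(cloud(c))
m=(c['depth']>0)&(B[...,0]<-.08)&(B[...,0]>-.16)&(((B[...,1]<-.03)&(B[...,1]>-.15)))&(B[...,2]>.03)&(B[...,2]<.06)
p=B[m];print(len(p),np.median(p,0),p.min(0),p.max(0))
E
```

```text
9.05 box [-0.0549  0.0697  0.1958] yaw_y 3.55 tilt [-0. -0. -1.] [0.26228543 0.38036386 0.1543097 ] 0.47130665875793937 0.0 [ 0.49  0.44 -0.45  1.93  0.26  0.82 -0.04]
179 [-0.08518796 -0.08472647  0.04988037] [-0.08706023 -0.14918206  0.03019498] [-0.08005925 -0.03031616  0.05849488]
```

View pics/w1.png

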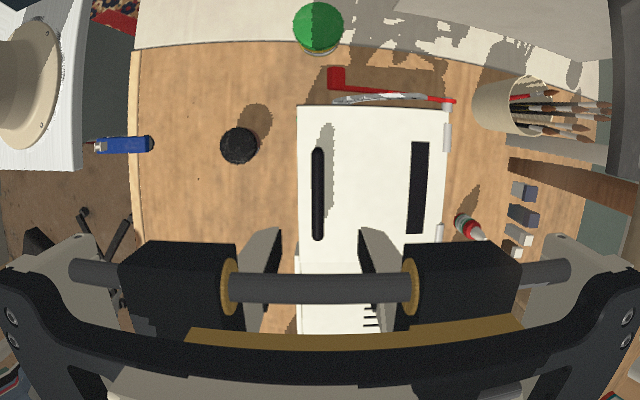

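Emit:
{"name": "move_arm", "arguments": {"deltas": [{"dx": 0, "dy": -0.0053, "dz": 0, "turn": 0}, {"dx": 0, "dy": 0, "dz": 0, "turn": 0}, {"dx": 0, "dy": 0, "dz": 0, "turn": 0}, {"dx": 0, "dy": 0, "dz": 0.0215, "turn": 0}, {"dx": 0, "dy": 0, "dz": 0.0215, "turn": 0}, {"dx": 0, "dy": 0, "dz": 0.0215, "turn": 0}, {"dx": 0, "dy": 0, "dz": 0.0215, "turn": 0}, {"dx": 0, "dy": 0, "dz": 0.0215, "turn": 0}, {"dx": 0, "dy": 0, "dz": 0.0215, "turn": 0}, {"dx": 0, "dy": 0, "dz": 0, "turn": 0}]}}

```text
t: 10.15
tool_pos: [0.5455, -0.149, 0.0974]
tool_rot: [[-0.062, 0.998, -0.003], [0.998, 0.062, 0.001], [0.001, -0.003, -1.0]]
ft_force: [-0.1, 1.0, 0.7]
finger_gap: 1.002
gripper_force: 0.0
```

Emit:
{"name": "move_arm", "arguments": {"deltas": [{"dx": 0, "dy": 0, "dz": 0, "turn": 0}, {"dx": 0, "dy": 0, "dz": 0, "turn": 0}, {"dx": 0, "dy": 0, "dz": 0, "turn": 0}, {"dx": 0, "dy": 0, "dz": 0, "turn": 0}, {"dx": 0, "dy": 0, "dz": 0, "turn": 0}, {"dx": 0, "dy": 0, "dz": 0, "turn": 0}, {"dx": 0, "dy": 0, "dz": 0, "turn": 0}, {"dx": 0, "dy": 0, "dz": 0, "turn": 0}, {"dx": 0, "dy": 0, "dz": 0, "turn": 0}, {"dx": 0, "dy": 0, "dz": 0, "turn": 0}, {"dx": 0, "dy": 0, "dz": 0, "turn": 0}, {"dx": 0, "dy": 0, "dz": 0, "turn": 0}], "claw": 1}}

```text
t: 11.35
tool_pos: [0.5466, -0.1493, 0.0991]
tool_rot: [[-0.062, 0.998, -0.0], [0.998, 0.062, 0.0], [0.0, -0.0, -1.0]]
ft_force: [-0.3, 0.3, 0.6]
finger_gap: 0.031
gripper_force: 0.0
```

```bash
python3 st.py
```

```text
11.35 box [-0.0588  0.0698  0.0991] yaw_y 3.55 tilt [ 0. -0. -1.] [-0.32652718  0.33480485  0.63950652] 0.03112169771858841 0.0 [ 0.44  0.56 -0.39  2.03  0.36  0.62 -0.13]
```

```bash
python3 - <<'E'
from cell import *
from h import *
s=observe()
w=read_camera('wrist');c=read_camera('scene');print(s['finger_gap'],s['gripper_force'])
a=cv2.resize(c['frame'][115:250,250:430],(800,600),interpolation=cv2.INTER_CUBIC)
cv2.imwrite('pics/s3.png',a);cv2.imwrite('pics/w3.png',w['frame'])
E
```

```text
0.03112169771858841 0.0
```

View pics/s3.png

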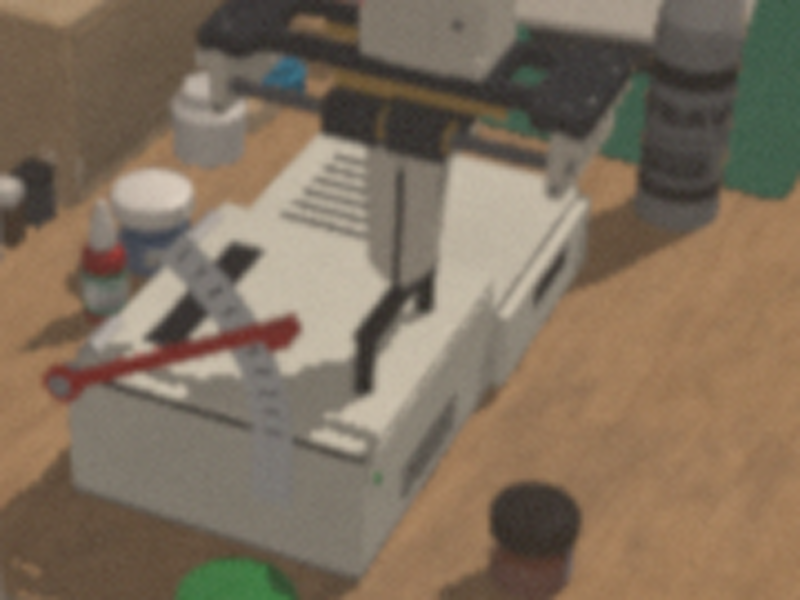

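View pics/w3.png

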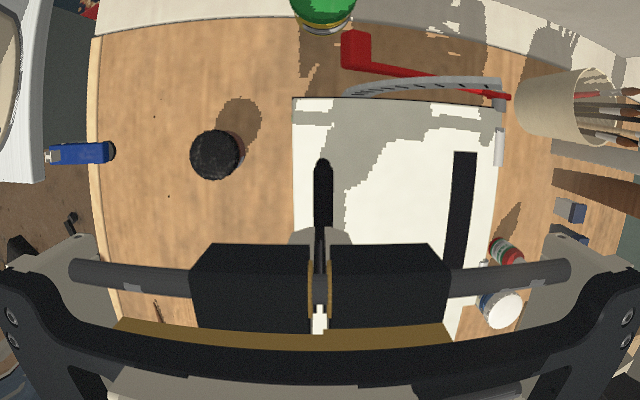

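```bash
python3 - <<'E'
from cell import *
from h import *
s=observe();c=read_camera('scene');R=np.asarray(c['R'])
def pr(p):
    q=R@p+c['t'];return [((q[0]*c['fx']/q[2]+c['cx'])-250)*800/180,((q[1]*c['fy']/q[2]+c['cy'])-115)*600/135]
print('tcp',np.round(pr(s['tool_pos'])), 'gap',s['finger_gap'],s['t'])
for y in(.032,.07,.108):print('bar',y,np.round(pr(world([-.059,y,.114]))),np.round(pr(world([-.059,y,.083]))))
B=box(cloud(c));h=cv2.cvtColor(c['frame'],cv2.COLOR_BGR2HSV)
for x,y in((395,200),(420,220),(400,260),(400,275),(385,310),(365,345)):
    u,v=int(250+x*180/800),int(115+y*135/600);print(x,y,c['frame'][v,u],B[v,u].round(4))
E
```

```text
tcp [398. 320.] gap 0.006956019489004305 11.45
bar 0.032 [429. 256.] [426. 307.]
bar 0.07 [400. 295.] [397. 347.]
bar 0.108 [368. 336.] [366. 388.]
395 200 [101 112 121] [-0.0564  0.0801  0.1736]
420 220 [108 119 129] [-0.0693  0.0779  0.1662]
400 260 [ 97 106 116] [-0.0619  0.0792  0.1423]
400 275 [ 98 110 117] [-0.0613  0.0768  0.133 ]
385 310 [49 53 56] [-0.0588  0.0914  0.1206]
365 345 [48 51 58] [-0.0593  0.113   0.1138]
```

```bash
python3 - <<'E'
from cell import *
from h import *
s=observe();c=read_camera('scene');B=box(cloud(c));print(s['finger_gap'])
for u in range(333,350,2):
    print(u,[(v,int(c['frame'][v,u].mean()),*(B[v,u]*1000).round().astype(int)) for v in range(168,192,2)])
E
```

```text
0.0035268292098709878
333 [(168, 118, np.int64(-46), np.int64(79), np.int64(150)), (170, 132, np.int64(-45), np.int64(78), np.int64(144)), (172, 138, np.int64(-380), np.int64(887), np.int64(720)), (174, 153, np.int64(-16), np.int64(8), np.int64(83)), (176, 177, np.int64(-19), np.int64(13), np.int64(82)), (178, 183, np.int64(-23), np.int64(22), np.int64(83)), (180, 182, np.int64(-26), np.int64(28), np.int64(82)), (182, 180, np.int64(-30), np.int64(39), np.int64(84)), (184, 137, np.int64(-34), np.int64(47), np.int64(85)), (186, 71, np.int64(-56), np.int64(101), np.int64(121)), (188, 50, np.int64(-60), np.int64(110), np.int64(122)), (190, 51, np.int64(-61), np.int64(111), np.int64(118))]
335 [(168, 119, np.int64(-49), np.int64(78), np.int64(150)), (170, 119, np.int64(-49), np.int64(77), np.int64(145)), (172, 117, np.int64(-50), np.int64(79), np.int64(141)), (174, 122, np.int64(-50), np.int64(77), np.int64(135)), (176, 149, np.int64(-50), np.int64(78), np.int64(130)), (178, 176, np.int64(-28), np.int64(22), np.int64(84)), (180, 172, np.int64(-30), np.int64(28), np.int64(83)), (182, 119, 
[... 4241 characters left out ...]
71), np.int64(54), np.int64(85))]
349 [(168, 168, np.int64(-27), np.int64(-68), np.int64(58)), (170, 165, np.int64(-31), np.int64(-59), np.int64(59)), (172, 163, np.int64(-34), np.int64(-50), np.int64(60)), (174, 170, np.int64(-50), np.int64(-8), np.int64(84)), (176, 173, np.int64(-52), np.int64(-4), np.int64(81)), (178, 178, np.int64(-56), np.int64(7), np.int64(84)), (180, 179, np.int64(-59), np.int64(13), np.int64(82)), (182, 182, np.int64(-61), np.int64(19), np.int64(82)), (184, 181, np.int64(-65), np.int64(28), np.int64(82)), (186, 183, np.int64(-68), np.int64(37), np.int64(84)), (188, 184, np.int64(-71), np.int64(44), np.int64(84)), (190, 185, np.int64(-74), np.int64(50), np.int64(83))]
```

```bash
python3 - <<'E'
from cell import *
from h import *
s=observe();c=read_camera('wrist');H=np.asarray(c['hand_eye']);print(H.round(3).tolist(),c['fx'],c['cx'],c['cy'],s['finger_gap'],s['tool_pos'])
v,u=np.mgrid[:400,:640];a=(u-c['cx'])/c['fx'];b=(v-c['cy'])/c['fy'];r=np.hypot(a,b)+1e-9
k=np.tan(r)/r;d=c['depth'];P=np.stack([a*k*d,b*k*d,d],-1)
T=P@H[:3,:3].T+H[:3,3];W=T@np.asarray(s['tool_rot']).T+s['tool_pos'];B=box(W)
for n,x,y in(('bench',200,220),('lid',400,170),('lid2',310,120),('bar',323,190),('bar2',323,215),('browntop',215,155),('jartop',315,10),('fingL',303,237),('fingL2',311,229),('fingR',338,237),('slot',320,245),('tipmid',320,233)):
    print(n,d[y,x].round(3),'tool',T[y,x].round(4),'box',B[y,x].round(4))
E
```

```text
[[0.0, -0.969, -0.246, 0.068], [1.0, 0.0, 0.0, -0.001], [-0.0, -0.246, 0.969, -0.194], [0.0, 0.0, 0.0, 1.0]] 309.70691628693146 319.30959924459665 198.39429044263784 0.0016648471178284266 [ 0.5466271  -0.14926506  0.09909669]
bench 0.308 tool [-0.0296 -0.1256  0.099 ] box [-1.844e-01  4.040e-02  1.000e-04]
lid 0.212 tool [0.0354 0.0561 0.0161] box [-0.0026  0.1052  0.083 ]
lid2 0.204 tool [ 0.0691 -0.0067  0.0165] box [-0.0655  0.139   0.0826]
bar 0.176 tool [ 0.0295  0.0016 -0.0226] box [-0.0572  0.0994  0.1217]
bar2 0.181 tool [ 0.0142  0.0017 -0.0211] box [-0.0571  0.0841  0.1202]
browntop 0.246 tool [ 0.0426 -0.0874  0.0537] box [-0.1461  0.1125  0.0454]
jartop 0.202 tool [ 0.1549 -0.0037  0.0365] box [-0.0624  0.2248  0.0626]
fingL 0.16 tool [ 0.0094 -0.009  -0.044 ] box [-0.0677  0.0792  0.1431]
fingL2 0.17 tool [ 0.0098 -0.0051 -0.033 ] box [-0.0639  0.0797  0.1321]
fingR 0.159 tool [ 0.0095  0.0092 -0.0445] box [-0.0496  0.0794  0.1436]
slot 0.153 tool [ 0.0081 -0.0001 -0.0516] box [-0.0589  0.0779  0.1507]
tipmid 0.17 tool [ 0.0079 -0.0001 -0.0341] box [-0.0589  0.0777  0.1332]
```

```bash
python3 - <<'E'
from cell import *
from h import *
for i in range(2):
    s=observe();c=read_camera('scene');B=box(cloud(c))
    def g(y0,y1,z0,z1):
        m=(c['depth']>0)&(B[...,0]<-.07)&(B[...,0]>-.1)&(B[...,1]>y0)&(B[...,1]<y1)&(B[...,2]>z0)&(B[...,2]<z1);p=B[m];return len(p),np.median(p[:,0]).round(5),p[:,0].std().round(5)
    print('drawer',g(-.14,-.03,.015,.046),'chamber L',g(.09,.145,.015,.06),'chamber R',g(.0,.04,.015,.065))
E
```

```text
drawer (131, np.float64(-0.08562), np.float64(0.00056)) chamber L (145, np.float64(-0.07763), np.float64(0.00061)) chamber R (101, np.float64(-0.0777), np.float64(0.00065))
drawer (132, np.float64(-0.08568), np.float64(0.00057)) chamber L (146, np.float64(-0.07771), np.float64(0.00065)) chamber R (98, np.float64(-0.07762), np.float64(0.00058))
```

Emit:
{"name": "move_arm", "arguments": {"deltas": [{"dx": 0, "dy": 0, "dz": 0, "turn": 0}, {"dx": 0, "dy": 0, "dz": 0, "turn": 0}, {"dx": 0, "dy": 0, "dz": 0, "turn": 0}, {"dx": 0, "dy": 0, "dz": 0, "turn": 0}, {"dx": 0, "dy": 0, "dz": 0, "turn": 0}, {"dx": 0, "dy": 0, "dz": 0, "turn": 0}, {"dx": 0, "dy": 0, "dz": 0, "turn": 0}, {"dx": 0, "dy": 0, "dz": 0, "turn": 0}], "claw": -0.2}}

```text
t: 12.5
tool_pos: [0.5466, -0.1493, 0.0991]
tool_rot: [[-0.062, 0.998, -0.0], [0.998, 0.062, 0.0], [0.0, -0.0, -1.0]]
ft_force: [0.1, -0.1, -0.9]
finger_gap: 0.592
gripper_force: 0.0
```

```bash
python3 - <<'E'
from cell import *
from h import *
s=observe();c=read_camera('wrist');H=np.asarray(c['hand_eye']);print(s['finger_gap'])
cv2.imwrite('pics/w4.png',c['frame'])
v,u=np.mgrid[:400,:640];a=(u-c['cx'])/c['fx'];b=(v-c['cy'])/c['fy'];r=np.hypot(a,b)+1e-9
k=np.tan(r)/r;d=c['depth'];T=np.stack([a*k*d,b*k*d,d],-1)@H[:3,:3].T+H[:3,3]
m=(d>0)&(np.abs(T[...,0])<.012)&(np.abs(T[...,1])<.06)&(np.abs(T[...,1])>.014)&(T[...,2]<.008)&(T[...,2]>-.06)
for z in range(-60,8,4):
    q=T[m&(T[...,2]*1000>=z)&(T[...,2]*1000<z+4)];print(z,len(q),q.min(0).round(3) if len(q) else '',q.max(0).round(3) if len(q) else '')
E
```

```text
0.5915329979596368
-60 281 [-0.005 -0.043 -0.06 ] [ 0.01   0.042 -0.056]
-56 245 [-0.006 -0.043 -0.056] [ 0.01   0.042 -0.052]
-52 271 [-0.007 -0.043 -0.052] [ 0.01   0.041 -0.048]
-48 222 [-0.008 -0.043 -0.048] [ 0.01   0.041 -0.044]
-44 206 [-0.007 -0.042 -0.044] [ 0.01   0.041 -0.04 ]
-40 211 [-0.007 -0.041 -0.04 ] [ 0.01   0.04  -0.036]
-36 144 [-0.007 -0.04  -0.036] [ 0.01   0.039 -0.032]
-32 111 [-0.007 -0.035 -0.032] [ 0.01   0.035 -0.028]
-28 1 [ 0.001 -0.028 -0.027] [ 0.001 -0.028 -0.027]
-24 0  
-20 0  
-16 0  
-12 0  
-8 0  
-4 0  
0 0  
4 0
```

View pics/w4.png

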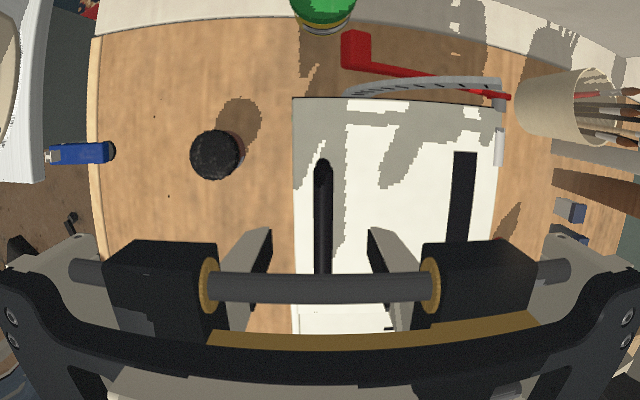

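The drawer face stands exactly 8 mm ahead of the chamber, so it is shut. The wrist view shows the bar at (323,210) between the open fingers. The real fingertips end 28 mm short of the reported TCP, so I closed above the bar and need to go about 30 mm lower.

Emit:
{"name": "move_arm", "arguments": {"deltas": [{"dx": 0, "dy": 0.0015, "dz": 0.01, "turn": 0}, {"dx": 0, "dy": 0, "dz": 0.01, "turn": 0}, {"dx": 0, "dy": 0, "dz": 0.01, "turn": 0}, {"dx": 0, "dy": 0, "dz": 0.01, "turn": 0}, {"dx": 0, "dy": 0, "dz": 0, "turn": 0}]}}

```text
t: 13.05
tool_pos: [0.547, -0.149, 0.0677]
tool_rot: [[-0.062, 0.998, -0.002], [0.998, 0.062, 0.0], [0.001, -0.002, -1.0]]
ft_force: [0.7, -0.1, -0.6]
finger_gap: 0.6
gripper_force: 0.0
```

Emit:
{"name": "move_arm", "arguments": {"deltas": [{"dx": 0, "dy": 0, "dz": 0, "turn": 0}, {"dx": 0, "dy": 0, "dz": 0, "turn": 0}, {"dx": 0, "dy": 0, "dz": 0, "turn": 0}, {"dx": 0, "dy": 0, "dz": 0, "turn": 0}, {"dx": 0, "dy": 0, "dz": 0, "turn": 0}, {"dx": 0, "dy": 0, "dz": 0, "turn": 0}, {"dx": 0, "dy": 0, "dz": 0, "turn": 0}, {"dx": 0, "dy": 0, "dz": 0, "turn": 0}, {"dx": 0, "dy": 0, "dz": 0, "turn": 0}], "claw": 1}}

```text
t: 13.95
tool_pos: [0.5488, -0.1492, 0.0693]
tool_rot: [[-0.062, 0.998, 0.002], [0.998, 0.062, 0.0], [-0.0, 0.002, -1.0]]
ft_force: [6.1, -0.8, -2.5]
finger_gap: 0.118
gripper_force: 30.0
```

```bash
python3 st.py
```

```text
13.95 box [-0.0566  0.0698  0.0693] yaw_y 3.56 tilt [-0.     0.002 -1.   ] [ 6.13719525 -0.79498844 -2.48559233] 0.11752597334802824 29.999454617500305 [ 0.41  0.6  -0.36  2.05  0.39  0.55 -0.16]
```

Emit:
{"name": "move_arm", "arguments": {"deltas": [{"dx": 0, "dy": 0.00275, "dz": -0.0089, "turn": 0}, {"dx": 0, "dy": 0.00275, "dz": -0.0089, "turn": 0}, {"dx": 0, "dy": 0.00365, "dz": -0.00855, "turn": 0}, {"dx": 0, "dy": 0.00365, "dz": -0.00855, "turn": 0}, {"dx": 0, "dy": 0.0045, "dz": -0.00815, "turn": 0}, {"dx": 0, "dy": 0.0045, "dz": -0.00815, "turn": 0}, {"dx": 0, "dy": 0, "dz": 0, "turn": 0}]}}

```text
t: 14.65
tool_pos: [0.5639, -0.1482, 0.1074]
tool_rot: [[-0.062, 0.998, -0.001], [0.998, 0.062, 0.0], [0.0, -0.001, -1.0]]
ft_force: [4.5, 0.5, -10.1]
finger_gap: 0.117
gripper_force: 30.0
```

```bash
python3 st.py
```

```text
14.65 box [-0.0415  0.0698  0.1074] yaw_y 3.55 tilt [ 0.    -0.001 -1.   ] [  4.52699381   0.45267721 -10.11459539] 0.11731472780745594 29.997043311595917 [ 0.43  0.56 -0.4   1.99  0.34  0.66 -0.12]
```

Emit:
{"name": "move_arm", "arguments": {"deltas": [{"dx": 0, "dy": 0.00527, "dz": -0.00765, "turn": 0}, {"dx": 0, "dy": 0.00527, "dz": -0.00765, "turn": 0}, {"dx": 0, "dy": 0.006, "dz": -0.0071, "turn": 0}, {"dx": 0, "dy": 0.006, "dz": -0.0071, "turn": 0}, {"dx": 0, "dy": 0.004, "dz": -0.0038, "turn": 0}, {"dx": 0, "dy": 0, "dz": 0, "turn": 0}, {"dx": 0, "dy": 0, "dz": 0, "turn": 0}]}}

```text
t: 15.35
tool_pos: [0.5818, -0.1471, 0.1326]
tool_rot: [[-0.062, 0.998, -0.004], [0.998, 0.062, -0.001], [-0.0, -0.004, -1.0]]
ft_force: [-6.8, -0.7, -3.1]
finger_gap: 0.122
gripper_force: 30.0
```

```bash
python3 st.py; cat > ang.py <<'E'
from cell import *
from h import *
s=observe();b=box(s['tool_pos'])
H=np.array([.0784,.079])
for n in('top','scene','wrist'):
    c=read_camera(n)
    if n=='wrist':
        E=np.asarray(c['hand_eye']);v,u=np.mgrid[:400,:640];a=(u-c['cx'])/c['fx'];e=(v-c['cy'])/c['fy'];r=np.hypot(a,e)+1e-9
        k=np.tan(r)/r;d=c['depth'];T=np.stack([a*k*d,e*k*d,d],-1)@E[:3,:3].T+E[:3,3];B=box(T@np.asarray(s['tool_rot']).T+s['tool_pos'])
    else: B=box(cloud(c))
    h=cv2.cvtColor(c['frame'],cv2.COLOR_BGR2HSV);ok=c['depth']>0
    cv2.imwrite('pics/a_%s_%d.png'%(n,s['t']*100),c['frame'])
    red=((h[...,0]<8)|(h[...,0]>172))&(h[...,1]>130)&(h[...,2]>50)
    def line(m,nm):
        p=B[m]
        if len(p)<20: print(n,nm,'few',len(p));return
        vx,vz,x0,z0=cv2.fitLine(p[:,[0,2]].astype(np.float32),cv2.DIST_HUBER,0,.003,.003).ravel()
        print(n,nm,len(p),'angle',np.arctan2(-vz*np.sign(vx),abs(vx)).round(4),'z@hinge',(z0+vz/vx*(H[0]-x0)).round(4),'ylim',p[:,1].min().round(3),p[:,1].max().round(3),'x',p[:,0].min().round(3))
    line(red&ok&(B[...,0]<.06)&(B[...,0]>-.12)&(B[...,1]>.158)&(B[...,1]<.185)&(B[...,2]>.05),'red')
    white=(h[...,1]<60)&(h[...,2]>70)&ok
    th=np.arctan2(B[...,2]-.079,.0784-B[...,0]);rr=np.hypot(B[...,2]-.079,.0784-B[...,0])
    line(white&(th>.3)&(th<.8)&(rr>.03)&(rr<.125)&(B[...,1]>.115)&(B[...,1]<.148),'lid')
E
python3 ang.py
```

```text
15.35 box [-0.0235  0.0698  0.1326] yaw_y 3.54 tilt [-0.    -0.004 -1.   ] [-6.77306262 -0.70059737 -3.10517017] 0.12248927198228712 29.998721480369568 [ 0.43  0.55 -0.41  1.93  0.32  0.73 -0.1 ]
top red 87 angle 0.5451 z@hinge 0.081 ylim 0.162 0.179 x -0.052
top lid 125 angle 0.4914 z@hinge 0.0812 ylim 0.131 0.148 x -0.031
scene red 147 angle 0.56 z@hinge 0.079 ylim 0.163 0.182 x -0.049
scene lid 171 angle 0.496 z@hinge 0.084 ylim 0.115 0.148 x -0.029
wrist red 1298 angle 0.5408 z@hinge 0.0844 ylim 0.16 0.18 x -0.049
wrist lid 5424 angle 0.4983 z@hinge 0.0831 ylim 0.115 0.148 x -0.03
```

```bash
cat > red.py <<'E'
from cell import *
from h import *
import glob,sys
c=read_camera('scene');R=np.asarray(c['R']);o=box(-R.T@c['t'])
h=cv2.cvtColor(c['frame'],cv2.COLOR_BGR2HSV);D=box(cloud(c))
red=((h[...,0]<8)|(h[...,0]>172))&(h[...,1]>130)&(h[...,2]>40)&(D[...,1]>.15)&(D[...,1]<.19)&(D[...,2]>.06)&(abs(D[...,0])<.12)
v,u=np.nonzero(red)
r=(M@(R.T@np.stack([(u-c['cx'])/c['fx'],(v-c['cy'])/c['fy'],np.ones(len(u))]))).T
for Y in(.170,.1725,.175):
    p=o+r*((Y-o[1])/r[:,1])[:,None]
    rr=np.hypot(p[:,0]-.0784,p[:,2]-.079)
    for lo,hi in((.02,.115),(.02,.15)):
        q=p[(rr>lo)&(rr<hi)&(p[:,0]<.07)];vx,vz,x0,z0=cv2.fitLine(q[:,[0,2]].astype(np.float32),cv2.DIST_HUBER,0,.003,.003).ravel()
        print(Y,lo,hi,len(q),np.arctan2(-vz*np.sign(vx),abs(vx)).round(4),'z@h',(z0+vz/vx*(.0784-x0)).round(4),'thruhinge',np.median(np.arctan2(q[:,2]-.079,.0784-q[:,0])[np.hypot(q[:,0]-.0784,q[:,2]-.079)>.07]).round(4),'rmax',rr.max().round(3))
E
python3 red.py
```

```text
0.17 0.02 0.115 96 0.5398 z@h 0.0824 thruhinge 0.5711 rmax 0.149
0.17 0.02 0.15 150 0.5305 z@h 0.0832 thruhinge 0.5627 rmax 0.149
0.1725 0.02 0.115 96 0.5372 z@h 0.0839 thruhinge 0.5824 rmax 0.151
0.1725 0.02 0.15 150 0.5226 z@h 0.0849 thruhinge 0.5715 rmax 0.151
0.175 0.02 0.115 101 0.5284 z@h 0.086 thruhinge 0.5937 rmax 0.153
0.175 0.02 0.15 154 0.5197 z@h 0.0866 thruhinge 0.5818 rmax 0.153
```

Emit:
{"name": "move_arm", "arguments": {"deltas": [{"dx": 0, "dy": 0.003, "dz": -0.003, "turn": 0}, {"dx": 0, "dy": 0.003, "dz": -0.003, "turn": 0}, {"dx": 0, "dy": 0, "dz": 0, "turn": 0}, {"dx": 0, "dy": 0, "dz": 0, "turn": 0}, {"dx": 0, "dy": 0, "dz": 0, "turn": 0}]}}

```text
t: 16.05
tool_pos: [0.5858, -0.1469, 0.137]
tool_rot: [[-0.062, 0.998, -0.005], [0.998, 0.062, -0.001], [-0.0, -0.005, -1.0]]
ft_force: [-7.1, -0.2, -3.3]
finger_gap: 0.12
gripper_force: 30.0
```

```bash
sed -i "s/^    white=/    line(red\&ok\&(B[...,0]<.06)\&(np.hypot(B[...,0]-.0784,B[...,2]-.079)<.118)\&(B[...,1]>.158)\&(B[...,1]<.176)\&(B[...,2]>.085),'red-noknob')\n    white=/" ang.py; python3 st.py; python3 ang.py
```

```text
16.05 box [-0.0195  0.0698  0.137 ] yaw_y 3.54 tilt [-0.    -0.005 -1.   ] [-7.14743592 -0.20308786 -3.34859065] 0.11957250700261145 29.998847544193268 [ 0.43  0.55 -0.41  1.91  0.32  0.75 -0.1 ]
top red 88 angle 0.5428 z@hinge 0.0805 ylim 0.162 0.179 x -0.052
top red-noknob 32 angle 0.5618 z@hinge 0.0793 ylim 0.162 0.165 x -0.022
top lid 132 angle 0.5495 z@hinge 0.0797 ylim 0.133 0.148 x -0.028
scene red 154 angle 0.5609 z@hinge 0.0789 ylim 0.163 0.181 x -0.05
scene red-noknob 104 angle 0.5365 z@hinge 0.0807 ylim 0.163 0.169 x -0.024
scene lid 159 angle 0.5416 z@hinge 0.084 ylim 0.115 0.148 x -0.026
wrist red 1232 angle 0.5488 z@hinge 0.083 ylim 0.162 0.18 x -0.049
wrist red-noknob 312 angle 0.5392 z@hinge 0.084 ylim 0.162 0.167 x -0.022
wrist lid 5255 angle 0.5403 z@hinge 0.083 ylim 0.115 0.148 x -0.027
```

Emit:
{"name": "move_arm", "arguments": {"deltas": [{"dx": 0, "dy": 0, "dz": 0, "turn": 0}, {"dx": 0, "dy": 0, "dz": 0, "turn": 0}, {"dx": 0, "dy": 0, "dz": 0, "turn": 0}, {"dx": 0, "dy": 0, "dz": 0, "turn": 0}, {"dx": 0, "dy": 0, "dz": 0, "turn": 0}, {"dx": 0, "dy": 0, "dz": 0, "turn": 0}, {"dx": 0, "dy": 0, "dz": 0, "turn": 0}, {"dx": 0, "dy": 0, "dz": 0, "turn": 0}, {"dx": 0, "dy": 0, "dz": 0, "turn": 0}, {"dx": 0, "dy": 0, "dz": 0, "turn": 0}]}}

```text
t: 17.2
tool_pos: [0.5859, -0.1469, 0.137]
tool_rot: [[-0.062, 0.998, -0.005], [0.998, 0.062, -0.001], [-0.0, -0.005, -1.0]]
ft_force: [-8.2, -0.9, -3.0]
finger_gap: 0.121
gripper_force: 30.0
```

```bash
python3 st.py; python3 ang.py | grep -E "wrist|scene"; python3 - <<'E'
from cell import *
from h import *
c=read_camera('scene');B=box(cloud(c))
for n,y0,y1 in(('drawer',-.14,-.03),('chamber',.0,.14)):
    m=(c['depth']>0)&(B[...,0]<-.07)&(B[...,0]>-.1)&(B[...,1]>y0)&(B[...,1]<y1)&(B[...,2]>.015)&(B[...,2]<.046);print(n,np.median(B[m][:,0]))
cv2.imwrite('pics/fin.png',cv2.resize(c['frame'][100:280,235:435],(660,594),interpolation=cv2.INTER_CUBIC))
E
```

```text
17.2 box [-0.0195  0.0698  0.137 ] yaw_y 3.54 tilt [-0.    -0.005 -1.   ] [-8.15229348 -0.88460888 -2.97475426] 0.12082169257289554 29.99890834093094 [ 0.43  0.55 -0.41  1.91  0.32  0.75 -0.1 ]
scene red 148 angle 0.5533 z@hinge 0.0799 ylim 0.164 0.182 x -0.049
scene red-noknob 98 angle 0.533 z@hinge 0.0813 ylim 0.164 0.169 x -0.02
scene lid 157 angle 0.5423 z@hinge 0.0838 ylim 0.115 0.148 x -0.026
wrist red 1236 angle 0.543 z@hinge 0.084 ylim 0.162 0.18 x -0.049
wrist red-noknob 320 angle 0.5452 z@hinge 0.0838 ylim 0.162 0.167 x -0.023
wrist lid 5248 angle 0.5405 z@hinge 0.083 ylim 0.115 0.148 x -0.027
drawer -0.08561938630065803
chamber -0.07771416177169968
```

View pics/fin.png

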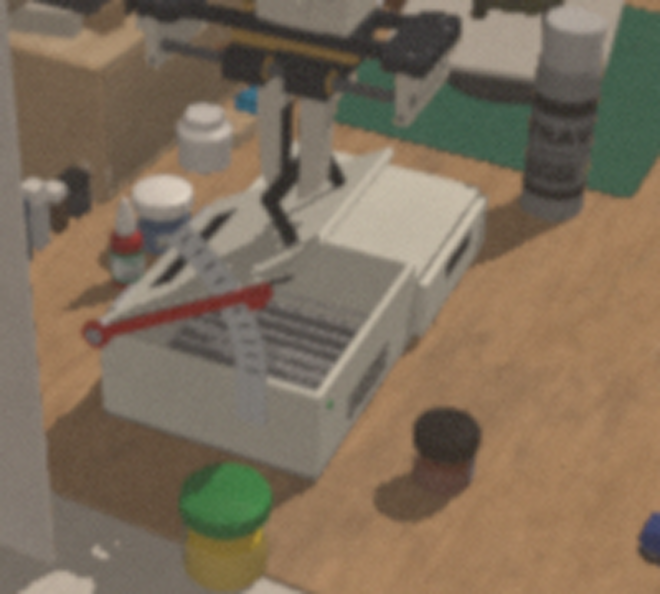

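The lid is held along the red arm at (180,310), the drawer is shut at (450,255), and the jars and can are where they started. The pose is steady, with lid and pointer both at about 0.54 rad, so I'm handing it in.

```bash
python3 -c "
from cell import *
print(close_job())"
```

```text
the job is handed in; nothing more can be done
None
```

The job is handed in: the drawer was pushed fully shut first, then the vent lid was lifted by its bar and held steady in line with the red pointer (both about 0.54 rad), with the pointer, jars and spray can left where they were.

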